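Lower the splash screen and crack open the sealed desiccator

ROBOT

A 6-joint arm with a two-finger parallel gripper is mounted at the origin on the work surface. World frame = base frame: x ahead of the robot, y to its left, z up, the work surface at z = 0. Lengths are in m, angles in rad, forces in N, time in s.
With the tool pointing down it reaches from about 0.35 to 0.975 m from the base axis. Payload 4.9 kg.
Tool frame: the origin (TCP) lies midway between the tips of the shut fingers; the grasp point (between the pads) lies 19 mm behind it; z points along the fingers, y is the line along which they close (so a half turn about z gives the same grasp; the last joint's range is limited). The gripper opens to 85 mm and grips with 20 to 120 N. Pads are 22 mm wide; open, the fingers measure 114 mm over their backs; the gripper's body (76 mm by 85 mm) begins 54 mm behind the grasp point. The pads swing forward as they close: fully open they stand 13 mm farther back than shut.
Start: joints at [-1.268, 0.053, 1.613, -0, 1.476, -0.119], TCP at [0.256, -0.57, 0.209] pointing down, gripper open.
Joint ranges: [-3.01, 3.01], [-1.01, 2.22], [0.06, 2.58], [-1.02, 4.17], [0.09, 2.62], [-3.14, 3.14]. Speed limits (rad/s): [2.57, 2.57, 3.14, 3.14, 3.14, 3.14].

INTERFACE

Orientations are given as a unit quaternion [w, x, y, z].
In Python, from plant import state, grab_frame, job_done, cut_out, place_of gives the robot as it stands.
- The arm moves only by the tool jog_arm, never from a script. Its argument "motion" is text: rows parted by semicolons, each of 7 numbers parted by spaces: the opening in per cent of the stroke, from 0 (shut) to 100 (fully open), then the shift along the tool's x, y, z as a fraction of full scale, then the turn, a rotation vector about the tool's x, y, z as a fraction of full scale. A call has exactly 5 rows; each row is the pose to reach, as a shift and turn from the pose commanded when the call began, along the tool's axes at that moment; what a row does not reach only later rows make up. Full scale, the value 1, is 50 cm for a shift and 1.5 rad for a turn. A row lasts 1/8 s, in which the tool goes at most 62.5 mm and 10.7 degrees, less where a joint would pass 70% of its speed; a pose out of reach is approached as far as the arm can. A call with a number of a shift or a turn outside -1 to 1 is refused whole. A call with a gripper value outside its range is refused whole. The fingers move at their own pace and stop on an object; the grip force is fixed at half the most. Time passes only in rows, so rows that repeat a pose let the fingers close, or fill a call up. It gives the time, the measured TCP pose, the force, the opening and the grip force at its end, in the units of the state.
- state(): the state, without advancing time (a new reading comes with each control period).
- grab_frame(name): name is "side" or "top" or "wrist"; returns a dict with "color" (480x640x3 uint8, red, green, blue), "range_z" (480x640 float32, m along the optical axis (not along the pixel's ray), 0 where there is no reading), "intrinsics" (3x3 intrinsics, pixels), "world_from_camera" (4x4, takes a point from camera to world coordinates). Camera axes: x right, y up, looking along -z (the intrinsics and any distortion apply to the point x, -y, -z); pixel columns grow to the right and rows downward; lengths in m; the calibration is good to about 2 mm. The wrist camera is an equidistant fisheye: a pixel r from the principal point sees the ray r / f radians off the axis. A picture is of the moment at which its call begins.
- job_done(): hands the job in; it is judged then, once.
Trained networks look in the newest picture that a camera, given by its name, has taken for a name from the list of things; names that differ only in an ending like _2 or _b are one class to them, and where a whole thing is asked for, a point or a joint stands for the part that bears it (a point fixed in the world has none). Each returns a list of dicts, best first, with "p" (0 to 1); they miss things now and then, are a little off and sometimes report something else, mostly with a low value. They report only what shows in the picture. A call takes as long as a camera call. They do not tell look-alikes from the thing itself.
- cut_out(camera, thing): "pixels" (480x640 bool, what is visible of it).
- place_of(camera, thing): "at" ([x, y, z] in m, in world coordinates, good to about 4 mm: a listed point, or the origin of a listed thing).
The state is a dict: "time": time; "joint_pos": joint angles; "joint_vel": joint speeds; "joint_efforts": joint torques, N m; "tool_pos": TCP position; "tool_rot": TCP orientation; "contact_force": force on the tool from outside, world axes, zero at the start; "ft_torque": the same for the moment, N m; "gripper_width": opening from 0.0 (shut) to 1.0 (fully open); "grasp_force": force on a finger pad.
Only numpy, scipy, OpenCV 4.12 (cv2) and the standard library are available. Lean on these libraries where they do the work, as an engineer would, in place of code of your own. Each camera call takes 0.05 s, during which the arm holds its last target. There are 200 camera calls.

TASK

Slide the clear splash screen in front of the round desiccator all the way down, so that the jar can be reached over it. Then pull the desiccator's lid straight up by its knob until it breaks free of its tight seal, without jerking it away (never more than 60 mm up), and hold it level just above the jar's mouth, lifted by about 25 mm: finish while the gripper still holds it there. Leave the other things on the bench where they are.

Things in the scene. Friction and masses are not known exactly. Their poses are not given: they have to be found in the camera images.
- screen (a joint): height (m) by which the clear splash screen is raised: 0 = fully down, 0.11 = top stop. Friction keeps it where it is left; about 3 to 5 N moves it down, 12 N up. Clear panel 6 mm thick, 288 mm wide, aluminium rail along its top, between two guide posts 22 mm square (tops 150 mm above the bench, centres 310 mm apart) on a base plate 80 x 340 x 10 mm
- screen_rail (a point): centre of the screen's top rail, a bar 18 mm thick (x) x 250 mm long (y) x 26 mm high (z), moving with the screen. With the screen fully down this point is 150 mm above the bench. x points roughly away from the robot, across the screen towards the desiccator; y along the rail; z up
- desiccator: clear round desiccator jar, fixed to the bench, 170 mm across, rim 110 mm above the bench, mouth 144 mm wide; origin at the centre of its underside, z up, x roughly away from the robot
- lid: the desiccator's loose white lid: flange 180 mm across, 12 mm thick, plug 132 mm across reaching 15 mm into the mouth. Origin: centre of the flange's underside, 110 mm above the bench when shut; z up. 0.28 to 0.46 kg. A tight seal grips the plug: the pull peaks at 12 to 21 N some 3 to 6 mm up, then gives way; at 6 to 11 mm the seal nearly carries the lid; from 12 mm up only its weight remains
- lid_knob (a point): middle of the lid's black upright round knob at the centre of the lid: 32 mm across, 42 mm high; this point is 33 mm above the lid's origin (143 mm above the bench when shut), the knob's foot is 21 mm below it and its top 21 mm above it
- tube_rack: bystander: yellow rack of capped tubes 100 x 110 x 87 mm, loose; origin at the centre of its underside
- tip_box: bystander: white tip box with an orange lid 122 x 82 x 60 mm, loose; origin at the centre of its underside
- reagent_bottle: bystander: amber bottle 60 mm across, 130 mm high, loose; origin at the centre of its underside
- beaker: bystander: glass beaker 64 mm across, 75 mm high, loose; origin at the centre of its underside
- vial: bystander: small glass vial 28 mm across, 50 mm high, loose; origin at the centre of its underside
- pipette: bystander: hand pipette lying on the bench, about 220 mm long, 32 mm high, loose; origin under the middle of its body, x along it
Things that resemble listed ones, but are neither listed nor needed, are in the scene too. What is shaped like the lid but green or red is not meant.

How it is judged:
On the way, in this order (a step that is already met when the one before it is completed fails the run):
1. the splash screen is fully down (value of joint screen below 0.008 m), for 0.2 s.
2. the lid is free of its seal (z of lid in the frame of desiccator above 0.12 m), for 0.1 s.
At the end, for the whole second after the job is handed in: the lid is held by the fingers (contact of more than 1 N) and by nothing else, still (under 20 mm/s), level within 0.15 rad, 14 to 37 mm above its shut height and within 20 mm of the jar's axis, and the screen is down to within 12 mm (z of lid in the frame of desiccator between 0.124 and 0.147 m and horizontal distance between lid and desiccator below 0.02 m and angle between lid's own z axis and vertical below 0.15 rad and linear speed of lid below 0.02 m/s and contact force between the fingers and lid above 1 N and contact force between lid and desiccator below 0.2 N and value of joint screen below 0.012 m); the arm keeps its last pose, push and grip.
It fails at once if the lid is jerked away (more than 65 mm above its shut height) (z of lid in the frame of desiccator above 0.175 m).
It fails at once if a bystander is shifted or knocked over (more than 30 mm) (distance of any of tube_rack, tip_box, reagent_bottle, beaker, vial, pipette from where it was at the start of the episode above 0.03 m).
It also fails if it takes over 50 s, if anything falls off the work surface, if the arm or the gripper's body presses on something with over 40 N, if the wrist force passes 120 N, or if a joint passes its speed limit or range.

## Working session

There is one attempt and no reset: what is moved stays moved. The work goes in short steps, Python scripts to look and compute and a tool call to move; the robot and the scene stay as the last step left them, time stands still between calls to the robot, and variables do not carry over. Pictures are saved under pics/ and viewed, at most 10 in all, crops included, and the job is handed in when it is done.

Besides the shell and the picture viewer there is one more tool, called after "Request:" as name(argument=value, ...) on one line, values as JSON. jog_arm: Moves the arm, as the interface text tells. Shift numbers are shares of 50 cm and turn numbers shares of 1.5 rad, none past 1 either way. Its arguments: {"type":"object","properties":{"motion":{"type":"string"}},"required":["motion"]}

```bash
mkdir -p pics; ls; cat > h.py <<'E'
import numpy as np,cv2
from plant import *
def save(f,n,crop=None):
    c=f["color"]
    if crop: c=c[crop[1]:crop[3],crop[0]:crop[2]]
    if crop: c=cv2.resize(c,None,fx=3,fy=3) if c.shape[1]<260 else c
    cv2.imwrite("pics/"+n,c[:,:,::-1])
def proj(f,p):
    T=np.linalg.inv(f["world_from_camera"]);q=T[:3,:3]@np.array(p)+T[:3,3]
    K=f["intrinsics"];return (K@np.array([q[0]/-q[2],-q[1]/-q[2],1]))[:2].round()
E
python3 - <<'E'
from h import *
for c in("side","top"):
    f=grab_frame(c);save(f,c+"0.png")
    for t in ["screen_rail","desiccator","lid","lid_knob","tube_rack","tip_box","reagent_bottle","beaker","vial","pipette"]:
        for d in place_of(c,t)[:3]: print(c,t,round(d["p"],2),np.round(d["at"],3),proj(f,d["at"]))
s=state();print(s["time"],s["tool_pos"],s["tool_rot"])
E
```

```text
pics
side screen_rail 0.85 [ 0.448 -0.206  0.216] [224. 261.]
side screen_rail 0.41 [ 0.638 -0.127  0.144] [323. 265.]
side desiccator 0.58 [ 0.642 -0.125 -0.003] [325. 317.]
side lid 0.96 [0.644 0.242 0.011] [322. 225.]
side lid 0.9 [ 0.64  -0.131  0.107] [324. 280.]
side lid 0.63 [0.405 0.268 0.013] [240. 221.]
side lid_knob 0.76 [ 0.64  -0.131  0.142] [324. 267.]
side lid_knob 0.73 [0.648 0.247 0.045] [323. 214.]
side lid_knob 0.67 [0.405 0.267 0.049] [239. 210.]
side tip_box 0.77 [0.51  0.058 0.004] [272. 266.]
side tip_box 0.35 [ 0.641 -0.131 -0.002] [324. 318.]
side reagent_bottle 0.71 [ 0.662 -0.318 -0.001] [338. 384.]
side beaker 0.81 [ 0.742 -0.292 -0.001] [377. 373.]
side vial 0.84 [ 0.577 -0.308  0.001] [295. 379.]
side pipette 0.57 [ 0.597 -0.44  -0.001] [304. 440.]
side pipette 0.43 [ 0.663 -0.315  0.   ] [338. 382.]
top screen_rail 0.66 [ 0.451 -0.207  0.218] [434. 309.]
top lid 0.86 [ 0.642 -0.134  0.111] [387. 225.]
top lid 0.6 [0.404 0.262 0.015] [217. 332.]
top lid_knob 0.87 [ 0.644 -0.131  0.144] [388. 222.]
top lid_knob 0.75 [0.647 0.246 0.049] [224. 229.]
top lid_knob 0.65 [0.4   0.268 0.051] [211. 334.]
top tube_rack 0.71 [0.662 0.053 0.002] [305. 227.]
top reagent_bottle 0.96 [ 0.659 -0.313 -0.001] [452. 228.]
top beaker 0.73 [ 0.743 -0.292  0.002] [442. 195.]
top vial 0.73 [ 0.575 -0.303 -0.002] [449. 261.]
top pipette 0.78 [ 0.601 -0.44   0.   ] [504. 250.]
1.1 [ 0.25587023 -0.57017675  0.20889045] [-3.03465567e-05  9.77843783e-01  2.09335940e-01  1.15644614e-05]
```

View pics/side0.png

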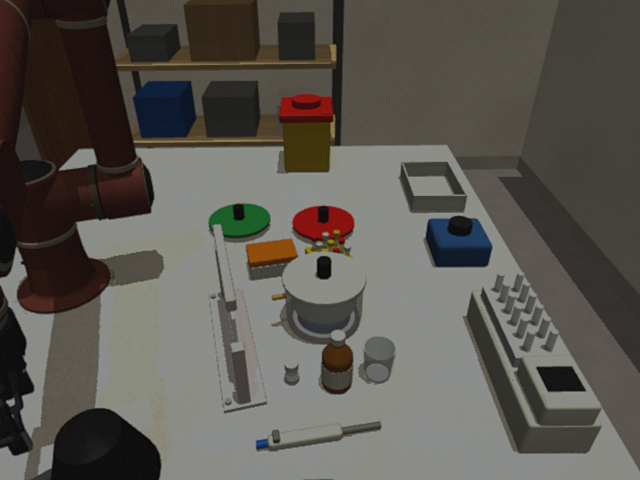

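View pics/top0.png

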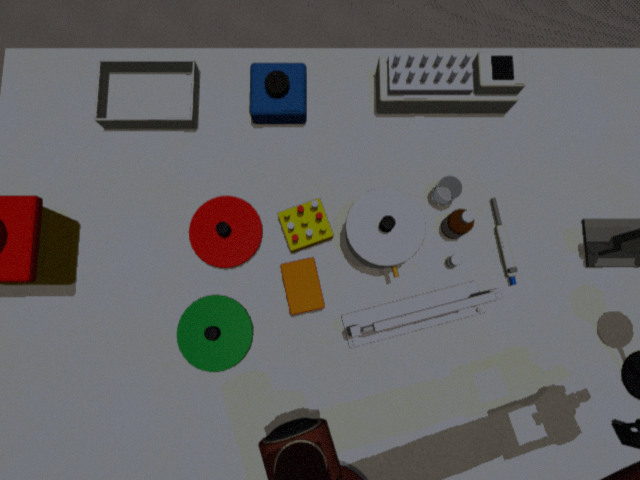

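Candidates for the lid are white on the jar (side 324,268; top 387,224), green (239,215; 212,332) and red (323,220; 224,230). The description asks for the white one on the clear jar at (0.642,-0.131). The screen rail at about (0.45,-0.207,0.217) is raised by roughly 67 mm, and the jar stands behind it.

```bash
cat >> h.py <<'E'
from scipy.spatial.transform import Rotation as R
def rel(target,rv=None):
    s=state();q=s["tool_rot"];r=R.from_quat([q[1],q[2],q[3],q[0]])
    print("t",round(s["time"],2),"tcp",np.round(s["tool_pos"],4),"shift/0.5:",np.round(r.inv().apply(np.array(target)-s["tool_pos"])/0.5,4),"zaxis",r.apply([0,0,1]).round(3),"yaxis",r.apply([0,1,0]).round(3),"F",np.round(s["contact_force"],1),"w",s["gripper_width"],s["grasp_force"])
def pts(f,m):
    v,u=np.nonzero(m&(f["range_z"]>0));d=f["range_z"][v,u];K=f["intrinsics"]
    p=np.c_[(u-K[0,2])/K[0,0]*d,-(v-K[1,2])/K[1,1]*d,-d];T=f["world_from_camera"]
    return p@T[:3,:3].T+T[:3,3]
E
python3 - <<'E'
from h import *
f=grab_frame("side");save(f,"crop1.png",(200,190,400,400))
for c in("side","top"):
    f=grab_frame(c);m=cut_out(c,"screen_rail")[0];P=pts(f,m["pixels"])
    a=P[(P[:,2]>.222)&(P[:,2]<.245)]
    print(c,m["p"],len(P),len(a),P[:,2].max())
    if len(a)>10:
        k=np.cov(a[:,:2].T);w,v=np.linalg.eigh(k);d=v[:,1];t=(a[:,:2]-a[:,:2].mean(0))@d
        print(a.mean(0),d,t.min(),t.max(),a[:,:2].mean(0)+d*(t.min()+t.max())/2,np.median(a[:,2]))
rel([.45,-.206,.275])
E
```

```text
side 0.96 1074 759 0.2291018877282427
[ 0.45142157 -0.22745062  0.22619963] [-0.24588037  0.96930018] -0.10867130511938457 0.14206229430524875 [ 0.44731648 -0.21126767] 0.2262766322067885
top 0.7 1272 1164 0.23282472827254186
[ 0.44762372 -0.20530484  0.22756843] [-0.24592192  0.96928964] -0.12653170083196177 0.12343187819068058 [ 0.44800487 -0.20680715] 0.2275964544266032
t 1.35 tcp [ 0.2559 -0.5702  0.2089] shift/0.5: [ 0.6524 -0.5057 -0.1322] zaxis [-0.  0. -1.] yaxis [ 0.409 -0.912 -0.   ] F [-0.4 -0.2  1.1] w 1.001173949408609 0.0
```

View pics/crop1.png

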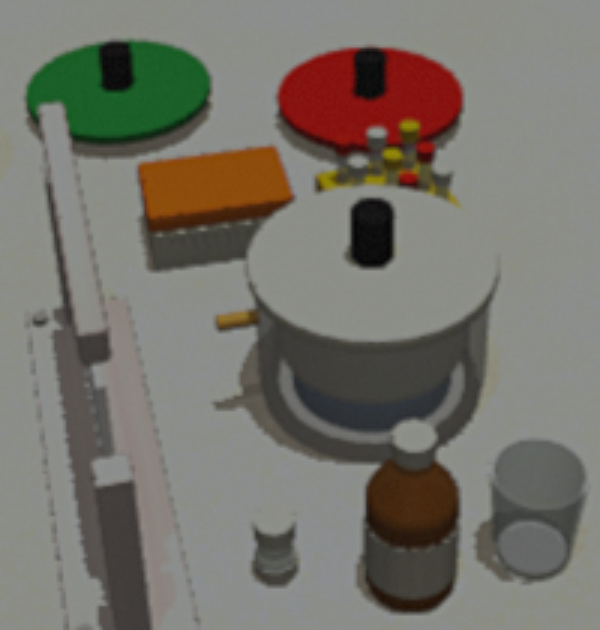

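The crop confirms the white lid with its black knob at crop (372,232), sitting on the clear jar. The raised rail is to its left, with the post top at (112,470). Next I move above the rail with the fingers shut.

Request:
jog_arm(motion="0 0.05 -0.04 -0.10 0 0 0; 0 0.15 -0.115 -0.13 0 0 0; 0 0.24 -0.19 -0.13 0 0 0; 0 0.33 -0.26 -0.13 0 0 0; 0 0.42 -0.325 -0.13 0 0 0")

```text
time: 1.98
tool_pos: [0.3815, -0.3343, 0.2742]
tool_rot: [0.0, 0.978, 0.209, 0.0]
contact_force: [0.4, -1.1, 0.1]
gripper_width: 0.003
grasp_force: 0.0
```

```bash
python3 -c "
from h import *
rel([.448,-.207,.26])"
```

```text
t 1.98 tcp [ 0.3815 -0.3343  0.2742] shift/0.5: [ 0.2254 -0.1779  0.0284] zaxis [ 0.001 -0.001 -1.   ] yaxis [ 0.409 -0.912  0.001] F [ 0.4 -1.1  0.1] w 0.0028863559574317005 0.0
```

Request:
jog_arm(motion="0 0.08 -0.06 0 0 0 0; 0 0.16 -0.125 0.01 0 0 0; 0 0.225 -0.178 0.028 0 0 0; 0 0.225 -0.178 0.028 0 0 0; 0 0.225 -0.178 0.05 0 0 0")

```text
time: 2.6
tool_pos: [0.4476, -0.2094, 0.2498]
tool_rot: [0.001, 0.978, 0.209, 0.001]
contact_force: [-0.4, -0.8, 0.4]
gripper_width: -0.0
grasp_force: 0.0
```

```bash
python3 -c "
from h import *
rel([.448,-.207,.165])"
```

```text
t 2.6 tcp [ 0.4476 -0.2094  0.2498] shift/0.5: [ 0.0026 -0.0045  0.1696] zaxis [ 0.002 -0.002 -1.   ] yaxis [ 0.41  -0.912  0.002] F [-0.4 -0.8  0.4] w -0.0004997620955353033 0.0
```

Now I push down, first to z≈0.17.

Request:
jog_arm(motion="0 0.002 -0.004 0.03 0 0 0; 0 0.002 -0.004 0.06 0 0 0; 0 0.002 -0.004 0.09 0 0 0; 0 0.002 -0.004 0.12 0 0 0; 0 0.002 -0.004 0.15 0 0 0")

```text
time: 3.22
tool_pos: [0.447, -0.2069, 0.1735]
tool_rot: [0.0, 0.978, 0.209, -0.0]
contact_force: [-3.9, -0.7, 5.1]
gripper_width: 0.002
grasp_force: 2.5
```

Request:
jog_arm(motion="0 0 0 0.01 0 0 0; 0 0 0 0.016 0 0 0; 0 0 0 0.022 0 0 0; 0 0 0 0.024 0 0 0; 0 0 0 0.024 0 0 0")

```text
time: 3.85
tool_pos: [0.4474, -0.2065, 0.1619]
tool_rot: [0.0, 0.978, 0.209, 0.0]
contact_force: [-1.3, -1.5, 2.3]
gripper_width: 0.002
grasp_force: 0.9
```

```bash
python3 -c "
from h import *
f=grab_frame('side')
for c in('side','top'):
  if c=='top':f=grab_frame(c)
  print([(d['p'],np.round(d['at'],3)) for d in place_of(c,'screen_rail')][:2])
  m=cut_out(c,'screen_rail')[0];P=pts(f,m['pixels']);print(np.percentile(P[:,2],[50,90,97]))
rel([.448,-.207,.25])"
```

```text
[(0.9, array([ 0.448, -0.207,  0.172]))]
[0.18237718 0.18404997 0.18488945]
[]
[0.18385333 0.18649991 0.18738358]
t 4.15 tcp [ 0.4474 -0.2065  0.1619] shift/0.5: [ 0.0007  0.0015 -0.1762] zaxis [ 0.001  0.    -1.   ] yaxis [ 0.409 -0.912  0.   ] F [1.1 0.5 1.1] w -0.0015519596217449833 0.7137552089989185
```

The rail top is about 0.185 while the TCP is at 0.162, so the fingertips are beside the rail instead of on it.

```bash
python3 -c "
from h import *
f=grab_frame('side');s=f['color'][170:400,150:350];t=grab_frame('top')['color'][240:400,320:520]
import numpy as np
o=np.hstack([cv2.resize(s,(400,460)),cv2.resize(t,(400,320))[:320] if 0 else cv2.copyMakeBorder(cv2.resize(t,(400,320)),0,140,0,0,0)])
cv2.imwrite('pics/c2.png',o[:,:,::-1])"
```

```text
(no output)
```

View pics/c2.png

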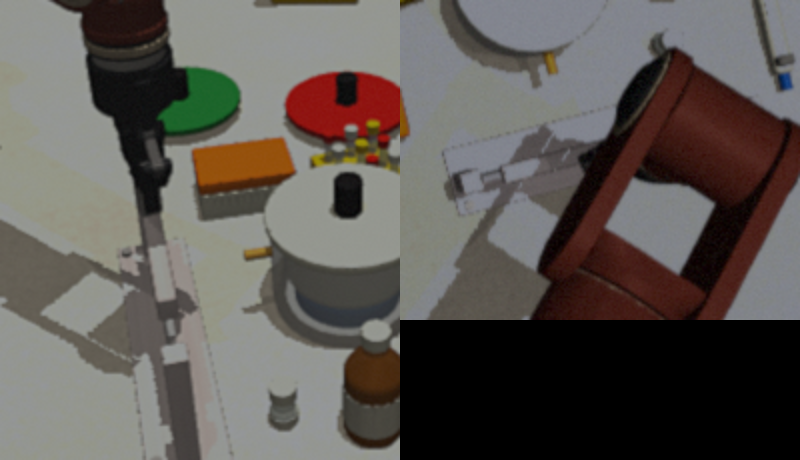

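Request:
jog_arm(motion="0 0 0 -0.06 0 0 0; 0 0 0 -0.12 0 0 0; 0 0 0 -0.17 0 0 0; 0 0 0 -0.17 0 0 0; 0 0 0 -0.17 0 0 0")

```text
time: 4.88
tool_pos: [0.4468, -0.206, 0.2453]
tool_rot: [-0.001, 0.978, 0.209, -0.001]
contact_force: [-0.6, 0.1, 0.2]
gripper_width: -0.007
grasp_force: 0.0
```

```bash
python3 - <<'E'
from h import *
for c in('side','top'):
  f=grab_frame(c)
  print(c,[(d['p'],np.round(d['at'],3)) for d in place_of(c,'screen_rail')][:2])
  m=cut_out(c,'screen_rail')[0];P=pts(f,m['pixels']);z=np.percentile(P[:,2],90);a=P[abs(P[:,2]-z)<.005]
  # fit x along line, transverse extent
  n=np.array([.969,.246]);t=a[:,:2]@n
  print(z,len(a),np.percentile(t,[2,50,98]),"tcp transverse",state()['tool_pos'][:2]@n)
f=grab_frame('wrist');save(f,'w1.png')
rel([.448,-.207,.25])
E
```

```text
side [(0.76, array([ 0.45 , -0.208,  0.168])), (0.7, array([ 0.643, -0.132,  0.003]))]
0.1841143987599191 723 [0.3731935  0.38154359 0.38995778] tcp transverse 0.3820527196529198
top [(0.56, array([ 0.448, -0.207,  0.176]))]
0.18660040428229388 464 [0.37472915 0.38426363 0.39175316] tcp transverse 0.3823058782481144
t 5.22 tcp [ 0.447  -0.2063  0.2462] shift/0.5: [ 0.0012  0.002  -0.0076] zaxis [-0.001  0.001 -1.   ] yaxis [ 0.409 -0.912 -0.001] F [0.2 0.7 0.1] w 0.005248428575923459 0.0
```

View pics/w1.png

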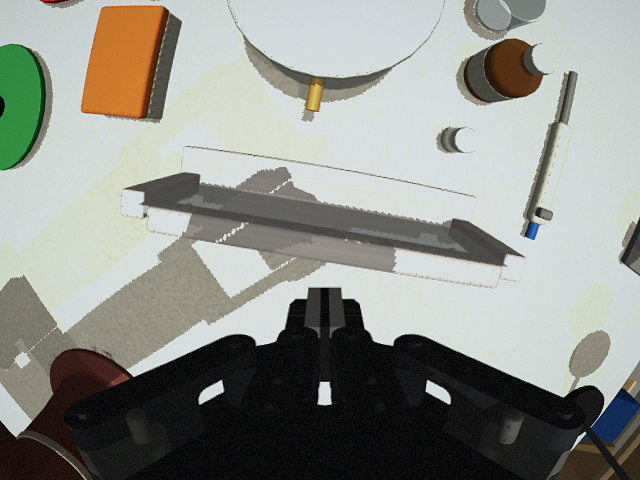

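```bash
python3 - <<'E'
from h import *
tcp=state()['tool_pos']
for c in('side','top'):
  f=grab_frame(c);P=pts(f,np.ones((480,640),bool))
  a=P[(np.hypot(*(P[:,:2]-tcp[:2]).T)<.03)&(P[:,2]>.19)&(P[:,2]<.4)]
  print(c,len(a),tcp); 
  if len(a): print(np.sort(a[:,2])[:15].round(3)); print(a[np.argsort(a[:,2])[:5]].round(3), proj(f,tcp))
E
```

```text
side 551 [ 0.44702831 -0.20632449  0.24621979]
[0.267 0.268 0.268 0.269 0.269 0.269 0.269 0.269 0.27  0.27  0.27  0.27
 0.27  0.271 0.271]
[[ 0.449 -0.213  0.267]
 [ 0.454 -0.211  0.268]
 [ 0.452 -0.211  0.268]
 [ 0.442 -0.218  0.269]
 [ 0.447 -0.215  0.269]] [222. 248.]
top 4 [ 0.44702831 -0.20632449  0.24621979]
[0.32  0.322 0.328 0.328]
[[ 0.449 -0.179  0.32 ]
 [ 0.449 -0.177  0.322]
 [ 0.448 -0.179  0.328]
 [ 0.447 -0.177  0.328]] [437. 311.]
```

The fingertips sit about 21–22 mm above the reported TCP. The camera depth and the rail height under contact agree on this, so I'll allow for it. The rail needs the reported TCP at about 0.141.

Request:
jog_arm(motion="0 0.002 0.001 0.06 0 0 0; 0 0.002 0.001 0.11 0 0 0; 0 0.002 0.001 0.14 0 0 0; 0 0.002 0.001 0.16 0 0 0; 0 0.002 0.001 0.175 0 0 0")

```text
time: 5.95
tool_pos: [0.4486, -0.2067, 0.1598]
tool_rot: [0.0, 0.978, 0.209, 0.0]
contact_force: [-1.8, 1.6, 3.3]
gripper_width: -0.001
grasp_force: 1.9
```

Request:
jog_arm(motion="0 0 0 0.01 0 0 0; 0 0 0 0.02 0 0 0; 0 0 0 0.03 0 0 0; 0 0 0 0.034 0 0 0; 0 0 0 0.034 0 0 0")

```text
time: 6.58
tool_pos: [0.4486, -0.2067, 0.1422]
tool_rot: [0.0, 0.978, 0.209, 0.0]
contact_force: [0.6, 0.0, 0.4]
gripper_width: -0.004
grasp_force: 0.2
```

```bash
python3 - <<'E'
from h import *
f=grab_frame('side')
print([(d['p'],np.round(d['at'],3)) for d in place_of('side','screen_rail')][:2])
m=cut_out('side','screen_rail')[0];P=pts(f,m['pixels']);print(np.percentile(P[:,2],[50,90,97]))
rel([.448,-.207,.14])
E
```

```text
[(0.81, array([ 0.45 , -0.21 ,  0.151]))]
[0.16279073 0.16436708 0.16504273]
t 6.72 tcp [ 0.4484 -0.2065  0.1422] shift/0.5: [-0.0011  0.0005  0.0043] zaxis [ 0.  0. -1.] yaxis [ 0.409 -0.912  0.   ] F [ 0.3 -0.2 -0. ] w -0.0009926750218124441 0.14884282601997256
```

Request:
jog_arm(motion="0 0 0 0.004 0 0 0; 0 0 0 0.008 0 0 0; 0 0 0 0.01 0 0 0; 0 0 0 0.01 0 0 0; 0 0 0 0.01 0 0 0")

```text
time: 7.35
tool_pos: [0.4485, -0.2066, 0.1406]
tool_rot: [0.0, 0.978, 0.209, -0.0]
contact_force: [-8.2, 3.6, 15.4]
gripper_width: -0.001
grasp_force: 7.9
```

The 15 N shows the screen is at its bottom stop. Now I rise, open the fingers, and go above the knob.

Request:
jog_arm(motion="0 0 0 -0.06 0 0 0; 20 0 0 -0.13 0 0 0; 60 0 0 -0.2 0 0 0; 100 0 0 -0.2 0 0 0; 100 0 0 -0.2 0 0 0")

```text
time: 7.98
tool_pos: [0.448, -0.2063, 0.2362]
tool_rot: [-0.0, 0.978, 0.209, -0.0]
contact_force: [0.2, 0.8, -0.1]
gripper_width: 0.829
grasp_force: 0.0
```

```bash
python3 -c "
from h import *
for c in('side','top'):
  grab_frame(c)
  for t in('lid_knob','lid','desiccator','screen_rail'): print(c,t,[(round(d['p'],2),np.round(d['at'],3)) for d in place_of(c,t) if d['at'][1]<0])
rel([.642,-.132,.23])"
```

```text
side lid_knob [(0.64, array([ 0.639, -0.132,  0.143]))]
side lid [(0.81, array([ 0.638, -0.13 ,  0.108]))]
side desiccator [(0.95, array([ 0.642, -0.132, -0.002]))]
side screen_rail [(0.82, array([ 0.448, -0.209,  0.152]))]
top lid_knob [(0.56, array([ 0.644, -0.129,  0.143]))]
top lid [(0.72, array([ 0.596, -0.436,  0.001])), (0.68, array([ 0.64 , -0.131,  0.11 ]))]
top desiccator []
top screen_rail [(0.56, array([ 0.448, -0.206,  0.156]))]
t 8.47 tcp [ 0.4483 -0.2065  0.2372] shift/0.5: [0.4144 0.0227 0.0143] zaxis [-0.  0. -1.] yaxis [ 0.409 -0.912 -0.   ] F [-0.2  0.4 -0.4] w 1.0023621053130969 0.0
```

Request:
jog_arm(motion="100 0.1 0.005 0 0 0 0; 100 0.2 0.01 0 0 0 0; 100 0.3 0.016 0 0 0 0; 100 0.38 0.021 0 0 0 0; 100 0.414 0.022 0 0 0 0")

```text
time: 9.1
tool_pos: [0.6429, -0.131, 0.2368]
tool_rot: [-0.0, 0.978, 0.21, -0.0]
contact_force: [-0.0, 0.4, 1.0]
gripper_width: 0.996
grasp_force: 0.0
```

```bash
python3 - <<'E'
from h import *
f=grab_frame('side');print([(round(d['p'],2),np.round(d['at'],3)) for d in place_of('side','lid_knob')])
tcp=state()['tool_pos'];P=pts(f,np.ones((480,640),bool))
a=P[(np.hypot(*(P[:,:2]-tcp[:2]).T)<.08)&(P[:,2]>.19)&(P[:,2]<.4)];print(np.sort(a[:,2])[:200:12].round(3))
k=P[(np.hypot(P[:,0]-.642,P[:,1]+.131)<.025)&(P[:,2]>.13)&(P[:,2]<.18)];print('knob',len(k),np.percentile(k[:,0],[2,50,98]),k[:,1].min(),k[:,2].max())
grab_frame('wrist');print([(round(d['p'],2),np.round(d['at'],3)) for d in place_of('wrist','lid_knob')])
rel([.642,-.131,.12])
save(f,'s3.png',(220,120,440,340))
E
```

```text
[(0.94, array([ 0.638, -0.13 ,  0.144])), (0.72, array([0.408, 0.267, 0.049])), (0.64, array([0.648, 0.246, 0.048]))]
[0.27  0.273 0.274 0.276 0.278 0.279 0.281 0.282 0.283 0.283 0.285 0.286
 0.287 0.288 0.29  0.291 0.292]
knob 287 [0.62457526 0.63896122 0.65388565] -0.14970819310638184 0.16601863320722599
[(0.69, array([0.649, 0.247, 0.048])), (0.67, array([ 0.64 , -0.13 ,  0.141]))]
t 9.3 tcp [ 0.641  -0.1322  0.2373] shift/0.5: [ 0.003  -0.0013  0.2346] zaxis [-0.001 -0.    -1.   ] yaxis [ 0.409 -0.912 -0.   ] F [-1.1  0.2  0.3] w 1.0056225687545886 0.0
```

View pics/s3.png

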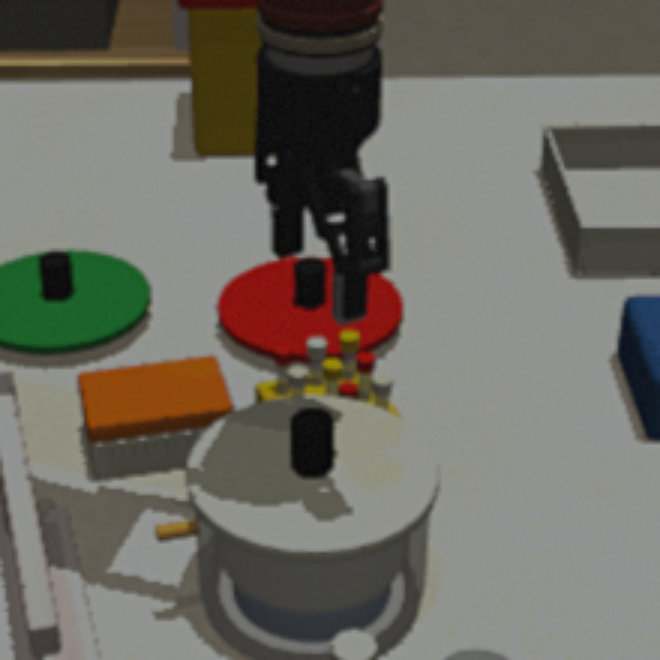

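The open fingers are above the knob, straddling it with the knob at crop (312,440). Open tips read 0.270, which is TCP +33 mm, consistent with the 21 mm offset plus the 13 mm swing. I descend in two parts.

Request:
jog_arm(motion="100 -0.003 -0.003 0.06 0 0 0; 100 -0.003 -0.003 0.12 0 0 0; 100 -0.003 -0.003 0.16 0 0 0; 100 -0.003 -0.003 0.19 0 0 0; 100 -0.003 -0.003 0.2 0 0 0")

```text
time: 9.93
tool_pos: [0.6392, -0.1312, 0.1367]
tool_rot: [-0.0, 0.978, 0.209, -0.0]
contact_force: [-0.4, 0.1, 0.7]
gripper_width: 1.005
grasp_force: 0.0
```

Request:
jog_arm(motion="100 0 0 0.02 0 0 0; 100 0 0 0.04 0 0 0; 100 0 0 0.055 0 0 0; 100 0 0 0.065 0 0 0; 100 0 0 0.065 0 0 0")

```text
time: 10.55
tool_pos: [0.6395, -0.131, 0.1044]
tool_rot: [-0.0, 0.978, 0.209, -0.0]
contact_force: [0.8, -0.6, -0.7]
gripper_width: 1.002
grasp_force: 0.0
```

Request:
jog_arm(motion="50 0 0 0 0 0 0; 40 0 0 0 0 0 0; 40 0 0 0 0 0 0; 20 0 0 0 0 0 0; 0 0 0 0 0 0 0")

```text
time: 11.18
tool_pos: [0.6397, -0.1305, 0.1055]
tool_rot: [-0.001, 0.978, 0.209, 0.0]
contact_force: [-2.9, 3.8, 5.6]
gripper_width: 0.357
grasp_force: 60.0
```

Request:
jog_arm(motion="0 0 0 0 0 0 0; 0 0 0 0 0 0 0; 0 0 0 0 0 0 0; 0 0 0 0 0 0 0; 0 0 0 0 0 0 0")

```text
time: 11.8
tool_pos: [0.6397, -0.1305, 0.1056]
tool_rot: [-0.001, 0.978, 0.209, 0.0]
contact_force: [-3.5, 3.5, 5.1]
gripper_width: 0.355
grasp_force: 60.0
```

Gripped at 60 N with a 30 mm opening. Now a slow lift.

Request:
jog_arm(motion="0 0 0 -0.003 0 0 0; 0 0 0 -0.006 0 0 0; 0 0 0 -0.009 0 0 0; 0 0 0 -0.012 0 0 0; 0 0 0 -0.015 0 0 0")

```text
time: 12.42
tool_pos: [0.6382, -0.1308, 0.1098]
tool_rot: [-0.001, 0.978, 0.209, -0.002]
contact_force: [1.4, 1.2, -15.9]
gripper_width: 0.357
grasp_force: 60.5
```

Request:
jog_arm(motion="0 0 0 -0.003 0 0 0; 0 0 0 -0.006 0 0 0; 0 0 0 -0.009 0 0 0; 0 0 0 -0.012 0 0 0; 0 0 0 -0.015 0 0 0")

```text
time: 13.05
tool_pos: [0.6401, -0.1313, 0.1207]
tool_rot: [0.0, 0.978, 0.209, 0.0]
contact_force: [0.4, 1.0, -3.7]
gripper_width: 0.359
grasp_force: 61.6
```

Request:
jog_arm(motion="0 0 0 -0.004 0 0 0; 0 0 0 -0.008 0 0 0; 0 0 0 -0.012 0 0 0; 0 0 0 -0.016 0 0 0; 0 0 0 -0.02 0 0 0")

```text
time: 13.68
tool_pos: [0.6397, -0.1311, 0.13]
tool_rot: [-0.0, 0.978, 0.209, -0.0]
contact_force: [-0.1, -0.5, -2.9]
gripper_width: 0.359
grasp_force: 61.6
```

```bash
python3 - <<'E'
from h import *
for c in('side','top'):
  f=grab_frame(c)
  for t in('lid','lid_knob','desiccator','screen_rail'): print(c,t,[(round(d['p'],2),np.round(d['at'],3)) for d in place_of(c,t) if d['at'][1]<0])
  for m in cut_out(c,'lid')[:3]:
    P=pts(f,m['pixels']);a=P[(np.hypot(P[:,0]-.64,P[:,1]+.131)<.085)&(P[:,2]>.1)&(P[:,2]<.18)&(np.hypot(P[:,0]-.64,P[:,1]+.131)>.03)]
    if len(a)>200: 
      zm=np.median(a[:,2]);a=a[abs(a[:,2]-zm)<.015];k=np.linalg.lstsq(np.c_[a[:,:2],np.ones(len(a))],a[:,2],rcond=None)[0];print('flange top',zm,'tilt',k[:2])
  if c=='side': save(f,'s4.png',(220,160,440,380))
rel([.64,-.131,.13])
E
```

```text
side lid [(0.81, array([ 0.639, -0.134,  0.134])), (0.61, array([ 0.45 , -0.209,  0.149]))]
side lid_knob []
side desiccator [(0.64, array([ 0.643, -0.126, -0.003]))]
side screen_rail [(0.76, array([ 0.448, -0.211,  0.148]))]
flange top 0.14512787501490604 tilt [-0.00099404 -0.00435543]
top lid [(0.96, array([ 0.645, -0.133,  0.135]))]
top lid_knob [(0.95, array([ 0.642, -0.13 ,  0.168])), (0.7, array([ 0.661, -0.316, -0.   ])), (0.61, array([ 0.599, -0.439,  0.002])), (0.41, array([ 0.448, -0.206,  0.154]))]
top desiccator [(0.42, array([ 0.45 , -0.206,  0.152]))]
top screen_rail [(0.68, array([ 0.447, -0.204,  0.154]))]
flange top 0.14650827182589787 tilt [-0.00257881  0.00227769]
t 14.28 tcp [ 0.6397 -0.1311  0.1298] shift/0.5: [ 0.0006  0.0001 -0.0003] zaxis [-0. -0. -1.] yaxis [ 0.409 -0.912 -0.   ] F [ 0.5 -0.3 -4.5] w 0.35859366710160806 61.637810468673706
```

View pics/s4.png

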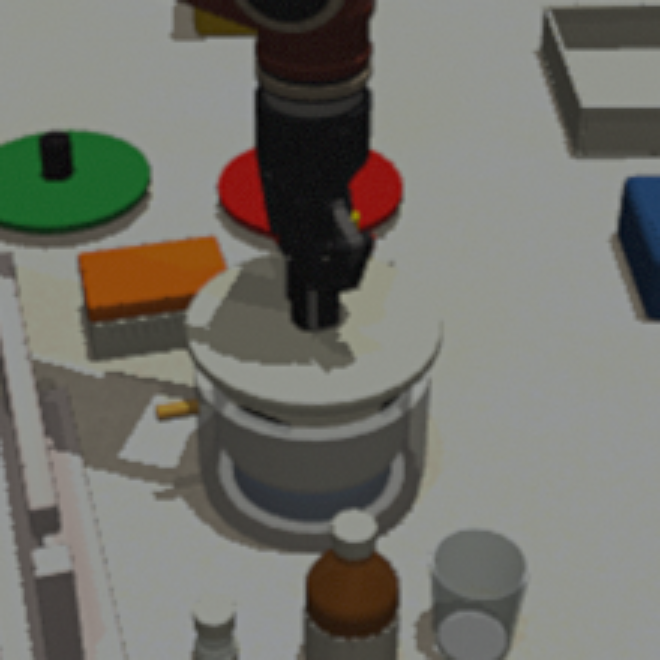

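The lid is level (flange at crop 315,330), lifted about 24 mm (flange top 0.146), clear of the jar and centred. The screen is down, so I hand in.

```bash
python3 -c "
from plant import *
print(job_done())"
```

```text
the job is handed in; nothing more can be done
None
```

I handed in the job with the splash screen fully down and the lid pulled free of its seal; the gripper was still holding it level about 24 mm above its shut height, centred over the jar, and I saw no bystander moved; the hand-in call returned no verdict.

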